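# Put the mould's loose fittings back in the caddy

### The job

The fittings of the mould that has just been scanned lie about the bench: stand each of them upright on the floor of its own place in the black caddy, the collared guide bush in the large round cup, the collared guide pin in the small round cup, the lifting eye nut in the square pocket and the slotted lock block in the long pocket. The plain bush and the plain pin, which have no collar, belong to another mould: leave them standing where they are. Let go of everything at the end.

Things in the scene. Friction and masses are not known exactly. Their poses are not given: they have to be found in the camera images.
- guide_bush: Brass tube, 55 mm high: outside diameter 36 mm, bore 22 mm, with a collar of diameter 54 mm on its lowest 8 mm. To be moved, about 0.35 kg. Stands upright at the start, origin at the centre of its underside, z up.
- plain_bush: Look-alike of the guide bush: brass tube 55 mm high, outside diameter 36 mm, bore 22 mm, without a collar. To be left alone. Stands upright at the start, origin at the centre of its underside, z up.
- guide_pin: Solid steel pin, 75 mm high, diameter 22 mm, with a collar of diameter 40 mm on its lowest 8 mm. To be moved, about 0.26 kg. Stands upright at the start, origin at the centre of its underside, z up.
- plain_pin: Look-alike of the guide pin: solid steel pin 75 mm high, diameter 22 mm, without a collar. To be left alone. Stands upright at the start, origin at the centre of its underside, z up.
- eye_nut: Dark steel lifting eye nut, 66 mm high: a round foot of diameter 40 mm, 16 mm high, carries an upright flat-sided ring of outside diameter 52 mm, inside diameter 30 mm, 13 mm thick, whose centre is 40 mm above the underside. The ring's faces look along the nut's own y, its hole runs along y. To be moved, about 0.28 kg. Stands upright at the start, origin at the centre of its underside, z up.
- lock_block: Steel block, 50 mm long (own x), 28 mm wide (own y), 60 mm high, with a slot 16 mm wide and 14 mm deep across the middle of its top, running along y. To be moved, about 0.5 kg. Stands upright at the start, origin at the centre of its underside, z up.
- cup_large: The larger round grey cup of the black caddy, inside diameter 76 mm. The caddy is a fixed square tray, 216 mm a side, 12 mm high, with four grey places in a two by two array 100 mm apart, in any order, all turned with the caddy. Its floor is 4 mm thick, its walls 4 mm thick, its rim 16 mm above its underside. Its underside lies 5 mm above the table. Fixed in the caddy. Origin: centre of its underside, z up.
- cup_small: The smaller round grey cup of the caddy, inside diameter 60 mm. Its floor is 4 mm thick, its walls 4 mm thick, its rim 16 mm above its underside. Its underside lies 5 mm above the table. Fixed in the caddy. Origin: centre of its underside, z up.
- pocket_long: The oblong grey pocket of the caddy, inside 80 mm along its own x and 48 mm along its own y: the block's length goes along x, either way round. Its floor is 4 mm thick, its walls 4 mm thick, its rim 16 mm above its underside. Its underside lies 5 mm above the table. Fixed in the caddy. Origin: centre of its underside, z up.
- pocket_square: The square grey pocket of the caddy, inside 62 by 62 mm. Its floor is 4 mm thick, its walls 4 mm thick, its rim 16 mm above its underside. Its underside lies 5 mm above the table. Fixed in the caddy. Origin: centre of its underside, z up.
Mind the look-alikes: they are no part of the job. Leave any green look-alike of the eye_nut alone.

How it is judged (in metres and radians):
At the end, for the whole second after the job is handed in: Each fitting stands at rest on the floor of its own place (underside 0 to 8 mm above the place's), upright within 0.1 rad, within 16 mm (round cups), 19 mm (square) or 20 mm (long) of the place's centre. The plain bush and pin stand upright within 15 mm of where they were (horizontal distance between guide_bush and cup_large below 0.016 m and z of guide_bush in the frame of cup_large between 0 and 0.008 m and angle between each of guide_bush, guide_pin, eye_nut, lock_block, plain_bush, plain_pin's own z axis and vertical below 0.1 rad and linear speed of each of guide_bush, guide_pin, eye_nut, lock_block below 0.02 m/s and angular speed of each of guide_bush, guide_pin, eye_nut, lock_block below 0.2 rad/s and horizontal distance between guide_pin and cup_small below 0.016 m and z of guide_pin in the frame of cup_small between 0 and 0.008 m and horizontal distance between eye_nut and pocket_square below 0.019 m and z of eye_nut in the frame of pocket_square between 0 and 0.008 m and horizontal distance between lock_block and pocket_long below 0.02 m and z of lock_block in the frame of pocket_long between 0 and 0.008 m and distance of each of plain_bush, plain_pin from where it was at the start of the episode below 0.015 m); the robot touches nothing.
It fails at once if the plain bush or the plain pin is moved more than 15 mm or tipped (distance of any of plain_bush, plain_pin from where it was at the start of the episode above 0.015 m or angle between any of plain_bush, plain_pin's own z axis and vertical above 0.3 rad).
It also fails if it takes over 112 s, if anything falls off the work surface, if the arm or the gripper's body presses on something with over 40 N, if the wrist force passes 120 N, or if a joint passes its speed limit or range.

### The arm

A 6-joint arm with a two-finger parallel gripper is mounted at the origin on the work surface. World frame = base frame: x ahead of the robot, y to its left, z up, the work surface at z = 0. Lengths are in mm, angles in rad, forces in N, time in s.
With the tool pointing down it reaches from about 400 to 925 mm from the base axis. Payload 12.5 kg.
Tool frame: the origin (TCP) lies midway between the tips of the shut fingers; the grasp point (between the pads) lies 19 mm behind it (env.tcp_to_grasp is the distance from the TCP to the grasp point, in mm); z points along the fingers, y is the line along which they close (so a half turn about z gives the same grasp; the last joint's range is limited). The gripper opens to 95 mm and grips with 3 to 60 N. Pads are 20 mm wide; open, the fingers measure 119 mm over their backs; the gripper's body (75 mm by 180 mm) begins 59 mm behind the grasp point.
Start: joints at [-1.387, 0.491, 1.559, -0, 1.092, -0.106], TCP at [178.623, -598.95, 214.661] pointing down, gripper open.
Joint ranges: [-3.1, 3.1], [-0.84, 2.19], [0.05, 2.79], [-1.13, 4.28], [0.06, 2.93], [-2.69, 2.69]. Speed limits (rad/s): [2.22, 2.22, 2.79, 3.14, 3.14, 3.14].

### API

Orientations are given as [roll, pitch, yaw] about the fixed x, y, z axes, in that order (R = Rz(yaw) Ry(pitch) Rx(roll)).
In Python, from cell import env gives the robot as it stands. The module is installed in compiled form; this text tells all that it offers.
- The arm moves only by the tool step_arm, never from a script. Its argument "plan" is a list that holds one entry, the list of rows, each a list of 5 numbers: the shift along the tool's x, y, z in mm, then the turn about the tool's z in degrees, then the opening, from -1 (shut) to 1 (fully open). A call has 1 to 8 rows; each row is the pose to reach, as a shift and turn from the pose commanded when the call began, along the tool's axes at that moment; what a row does not reach only later rows make up. A row lasts 1/12 s, in which the tool goes at most 41.7 mm and 7.16 degrees, less where a joint would pass 70% of its speed; a pose out of reach is approached as far as the arm can. A call with a gripper value outside its range is refused whole. The fingers move at their own pace and stop on an object; the grip force is fixed at half the most. Time passes only in rows, so rows that repeat a pose let the fingers close. It gives the time, the measured TCP pose, the force, the opening and the grip force at its end, in the units of the state.
- env.state(): the state, without advancing time (a new reading comes with each control period).
- env.read_camera(name): name is "side" or "top"; returns the picture (420x560x3 uint8, blue, green, red); there is no depth.
- env.get_calibration(name): a dict with "K" (3x3 intrinsics, pixels), "extrinsics" (4x4, takes a point from world to camera coordinates). Camera axes: x right, y up, looking along -z (the intrinsics and any distortion apply to the point x, -y, -z); pixel columns grow to the right and rows downward; lengths in mm; the calibration is good to about 2 mm. A picture is of the moment at which its call begins. get_calibration takes no time and is no camera call.
- env.job_done(): hands the job in; it is judged then, once.
The state is a dict: "t": time; "joints": joint angles; "qvel": joint speeds; "tau": joint torques, N m; "eef_pos": TCP position; "tcp_rot": TCP orientation; "ft_force": force on the tool from outside, world axes, zero at the start; "moment": the same for the moment, N m; "opening": opening from 0.0 (shut) to 1.0 (fully open); "grip_force": force on a finger pad.
Only numpy, scipy, OpenCV 4.12 (cv2) and the standard library are available. Lean on these libraries where they do the work, as an engineer would, in place of code of your own. Each camera call takes 0.05 s, during which the arm holds its last target. There are 200 camera calls.

## Working session

There is one attempt and no reset: what is moved stays moved. The work goes in short steps, Python scripts to look and compute and a tool call to move; the robot and the scene stay as the last step left them, time stands still between calls to the robot, and variables do not carry over. Pictures are saved under pics/ and viewed, at most 14 in all, crops included, and the job is handed in when it is done.

Besides the shell and the picture viewer there is one more tool, called after "Emit:" by a JSON object that holds its "api" and its "payload". step_arm: Moves the arm, as the interface text tells. Its arguments: {"type":"object","properties":{"plan":{"type":"array"}},"required":["plan"]}

```bash
mkdir -p pics
python3 - <<'E'
from cell import env
import cv2
for n in("top","side"):
    cv2.imwrite(f"pics/{n}0.png",env.read_camera(n)); c=env.get_calibration(n); print(n,c)
s=env.state(); print(s['t'],s['eef_pos'],s['tcp_rot'],env.tcp_to_grasp)
E
```

```text
top {'K': array([[379.19802565,   0.        , 281.92714546],
       [  0.        , 379.19802565, 208.31706686],
       [  0.        ,   0.        ,   1.        ]]), 'extrinsics': array([[ 1.61337051e-01, -9.86895005e-01,  2.93360056e-03,
        -1.07153743e+02],
       [ 9.64372163e-01,  1.58285128e-01,  2.11972048e-01,
        -4.94323831e+02],
       [-2.09658500e-01, -3.13698623e-02,  9.77271326e-01,
        -7.70834373e+02],
       [ 0.00000000e+00,  0.00000000e+00,  0.00000000e+00,
         1.00000000e+00]])}
side {'K': array([[540.57097484,   0.        , 276.13270628],
       [  0.        , 540.57097484, 213.88362813],
       [  0.        ,   0.        ,   1.        ]]), 'extrinsics': array([[-9.95180829e-01, -9.73975783e-02, -1.13503348e-02,
         5.11558080e+02],
       [ 4.82975201e-02, -5.87616232e-01,  8.07697043e-01,
        -8.13514528e+01],
       [-8.53373770e-02,  8.03256420e-01,  5.89488470e-01,
        -1.16440873e+03],
       [ 0.00000000e+00,  0.00000000e+00,  0.00000000e+00,
         1.00000000e+00]])}
0.1 [ 178.54456504 -598.74166826  214.14673006] [-3.14066358e+00 -9.92509631e-05  2.89703969e-01] 18.8
```

View pics/top0.png

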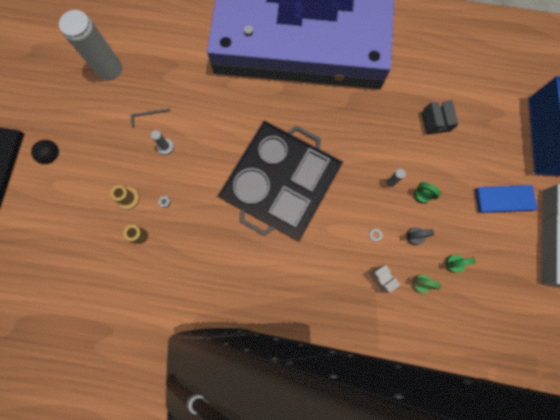

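View pics/side0.png

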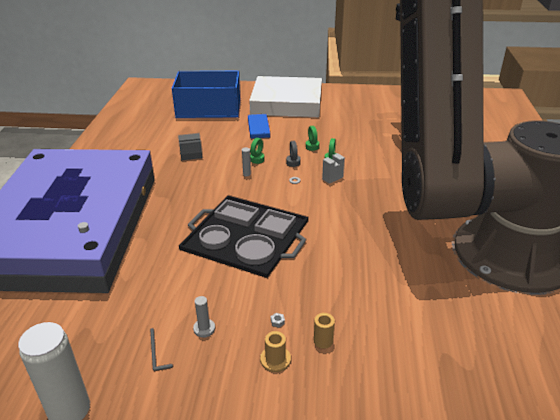

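Candidates in the top view:
- **Brass:** (124,196) has a collar, so it is the guide bush. (132,233) has none, so it is the plain bush.
- **Pins:** (162,143) has a collar, so it is the guide pin. (396,178) has none, so it is the plain pin.
- **Eyes:** (419,236) is dark, so it is the eye nut. (427,192), (458,263) and (426,284) are green look-alikes.
- **Blocks:** (386,279) is steel, so it is the lock block. (440,116) is a dark clutter block.

Next is one close crop montage to check these choices.

```bash
cat > h.py <<'E'
import numpy as np, cv2
from cell import env
def cam(n):
    c=env.get_calibration(n); return c['K'],c['extrinsics']
def ray(n,uv):
    K,E=cam(n); d=np.array([(uv[0]-K[0,2])/K[0,0],-(uv[1]-K[1,2])/K[1,1],-1.])
    R=E[:3,:3]; return -R.T@E[:3,3], R.T@(d/np.linalg.norm(d))
def plane(n,uv,z):
    o,d=ray(n,uv); return o+d*(z-o[2])/d[2]
def tri(a,b):   # top pixel, side pixel -> point, miss
    o,d=ray("top",a); p,e=ray("side",b)
    s=np.linalg.lstsq(np.c_[d,-e],p-o,rcond=None)[0]
    A,B=o+d*s[0],p+e*s[1]; return (A+B)/2,np.linalg.norm(A-B)
def proj(n,P):
    K,E=cam(n); q=E[:3,:3]@np.asarray(P,float)+E[:3,3]; return K[0,0]*q[0]/-q[2]+K[0,2],K[1,1]*-q[1]/-q[2]+K[1,2]
def crop(img,x,y,w,h,W,H):
    c=cv2.resize(img[y:y+h,x:x+w],(W,H),interpolation=cv2.INTER_CUBIC)
    for k in range(0,w,10): cv2.line(c,(k*W//w,0),(k*W//w,12 if (x+k)%50==0 else 5),(255,0,255),1)
    for k in range(0,h,10): cv2.line(c,(0,k*H//h),(12 if (y+k)%50==0 else 5,k*H//h),(255,0,255),1)
    return c
E
python3 - <<'E'
from h import *
t=cv2.imread("pics/top0.png");s=cv2.imread("pics/side0.png")
m=np.vstack([np.hstack([crop(t,100,120,100,130,300,390)[:300],crop(t,370,160,120,140,300,350)[50:]]),np.hstack([crop(s,180,290,160,80,400,200),crop(s,230,120,120,70,343,200)])[:,:600]]) if 0 else None
a=crop(t,100,120,80,120,240,360);b=crop(t,360,160,120,140,360,420)[:360];c=crop(s,180,290,160,80,400,200);d=crop(s,230,120,120,70,400,233)[:200]
cv2.imwrite("pics/m1.png",np.vstack([np.hstack([a,b,np.zeros((360,200,3),np.uint8)]),np.hstack([c,d])]))
cv2.imwrite("pics/m2.png",np.hstack([crop(t,215,115,130,130,400,400),crop(s,175,190,135,85,400,252) if 0 else cv2.copyMakeBorder(crop(s,175,190,135,85,400,252),0,148,0,0,0)]))
E
```

```text
(no output)
```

View pics/m1.png

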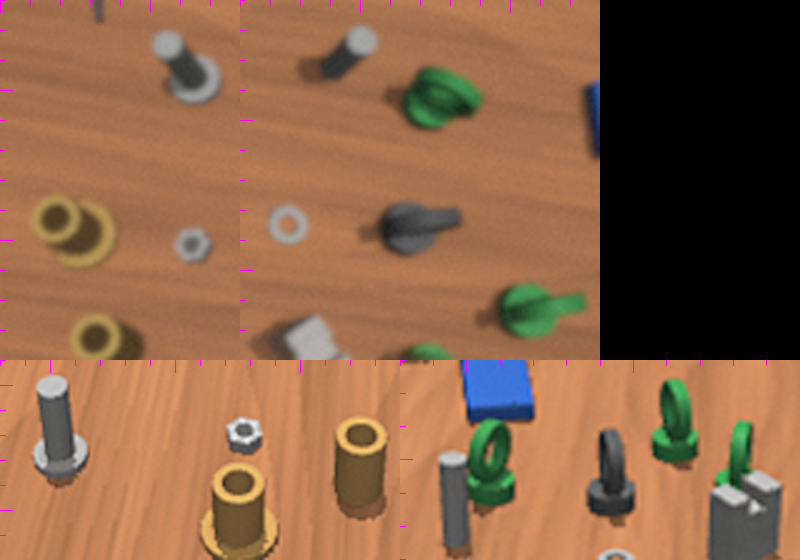

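View pics/m2.png

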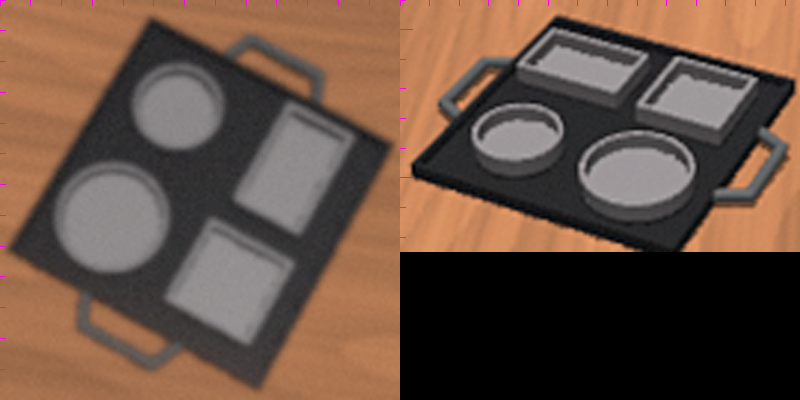

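The crops confirm the choices. The collars show on the bush at top (128,198) and the pin at (165,146), the eye nut is the only dark one at (416,236), and the caddy shows all four places clearly. Now I measure with masks.

```bash
cat > meas.py <<'E'
from h import *
t=cv2.imread("pics/top0.png");s=cv2.imread("pics/side0.png")
def blobs(img,roi,f,amin,op=0):
    x,y,w,h=roi; c=img[y:y+h,x:x+w]; hsv=cv2.cvtColor(c,cv2.COLOR_BGR2HSV).astype(int)
    m=f(hsv[...,0],hsv[...,1],hsv[...,2]).astype(np.uint8)*255
    if op: m=cv2.morphologyEx(m,cv2.MORPH_OPEN,np.ones((op,op)))
    out=[]
    for k in cv2.findContours(m,cv2.RETR_EXTERNAL,cv2.CHAIN_APPROX_NONE)[0]:
        a=cv2.contourArea(k)
        if a>amin:
            r=cv2.minAreaRect(k+[x,y]); out.append((a,r,k+[x,y]))
    return sorted(out,key=lambda b:-b[0])
def show(n,bs):
    for a,r,k in bs: print(n,'area %.0f c(%.1f,%.1f) size(%.1f,%.1f) ang %.1f'%(a,*r[0],*r[1],r[2]))
if __name__=="__main__":
    grey=lambda H,S,V:(S<60)&(V>95)
    br=lambda H,S,V:(S<60)&(V>135)
    show('cups top',blobs(t,(215,115,130,130),grey,100))
    show('cups side',blobs(s,(175,190,135,85),grey,60))
    show('pin top',blobs(t,(145,122,35,40),br,10)); show('pin side',blobs(s,(185,285,35,50),grey,10))
    show('ppin top',blobs(t,(380,160,30,40),br,10)); show('ppin side',blobs(s,(235,140,20,45),br,4))
    show('block top',blobs(t,(365,255,45,45),br,10)); show('block side',blobs(s,(318,145,35,45),br,4))
    dark=lambda H,S,V:(S<90)&(V<95)
    show('nut top',blobs(t,(400,222,40,26),dark,10)); show('nut side',blobs(s,(280,138,25,32),dark,10))
    brass=lambda H,S,V:(H>15)&(H<28)&(S>90)
    bb=lambda H,S,V:brass(H,S,V)&(V>140)
    show('brass top',blobs(t,(105,175,45,70),bb,20)); show('brass side',blobs(s,(250,305,90,70),bb,20))
E
python3 meas.py
python3 - <<'E'
from h import *
t=cv2.imread("pics/top0.png");s=cv2.imread("pics/side0.png")
z=crop(t,365,225,80,80,400,400); w=crop(s,275,130,80,70,400,350)
z2=crop(t,105,125,80,120,260,390)
cv2.imwrite("pics/m3.png",np.hstack([z,cv2.copyMakeBorder(w,0,50,0,0,0)]))
for nm,a,b in [("pin",(156,135),(200.8,299.2)),("bush",(119,193),(275.6,338.4)),("pbush",(132.3,232.3),(324.4,320.4)),("ppin",(400.7,173.7),(246.2,150))]:
    P,m=tri(a,b);print(nm,P.round(1),m.round(1))
for nm,a,z in [("pincol",(164.7,146.3),8),("bushcol",(127.7,197.7),8),("nutfoot",(416.3,236.3),16)]: print(nm,plane("top",a,z).round(1))
E
```

```text
cups top area 964 c(251.0,185.0) size(34.0,36.0) ang 90.0
cups top area 928 c(289.1,205.9) size(31.8,31.1) ang 28.6
cups top area 854 c(309.9,169.1) size(24.9,37.0) ang 28.8
cups top area 522 c(272.5,149.0) size(26.0,27.0) ang 90.0
cups side area 750 c(254.5,246.5) size(25.0,39.0) ang 90.0
cups side area 558 c(274.8,220.7) size(36.3,20.5) ang 15.9
cups side area 523 c(236.4,209.8) size(41.1,16.3) ang 15.9
cups side area 442 c(214.0,234.5) size(19.0,30.0) ang 90.0
pin top area 53 c(155.0,134.5) size(7.8,9.2) ang 45.0
pin top area 52 c(166.9,147.4) size(10.1,15.9) ang 30.3
pin side area 132 c(203.7,327.2) size(14.5,21.7) ang 80.5
pin side area 81 c(200.5,300.5) size(9.0,11.0) ang 90.0
ppin top area 55 c(400.5,173.0) size(9.2,7.8) ang 45.0
ppin side area 18 c(245.5,149.5) size(3.0,7.0) ang 90.0
block top area 296 c(386.6,278.6) size(25.2,14.6) ang 54.5
block side area 31 c(328.5,159.9) size(9.8,4.8) ang 31.0
block side area 28 c(338.1,155.8) size(9.8,4.0) ang 26.6
block side area 5 c(336.0,163.5) size(3.0,2.0) ang 90.0
nut top area 229 c(419.5,236.5) size(15.0,25.0) ang 90.0
nut side area 140 c(293.0,154.0) size(24.0,12.0) ang 90.0
brass top area 310 c(124.5,195.5) size(28.3,22.6) ang 45.0
brass top area 194 c(131.3,232.2) size(14.8,17.0) ang 45.0
brass side area 248 c(275.0,339.0) size(16.0,20.0) ang 90.0
brass side area 216 c(324.0,320.0) size(14.0,20.0) ang 90.0
brass side area 158 c(275.1,359.3) size(19.6,30.2) ang 87.4
pin [619.  273.6  76.3] 1.5
bush [481.5 331.3  54. ] 0.8
pbush [401.4 282.1  52.4] 0.1
ppin [ 617.5 -267.8   72.6] 1.6
pincol [618.6 274.9   8. ]
bushcol [482.  330.6   8. ]
nutfoot [ 498.6 -332.    16. ]
```

View pics/m3.png

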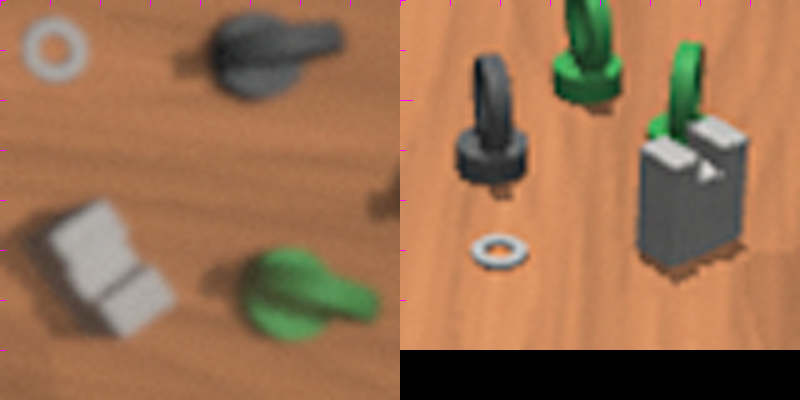

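```bash
cat >> h.py <<'E'
def go(x,y,z,yaw,cmd=None):   # target TCP world mm, yaw deg (mod 180) -> shifts in tool axes
    s=env.state(); p=s['eef_pos']; ya=s['tcp_rot'][2]
    d=(yaw-np.degrees(ya)+90)%180-90
    t=np.array([np.cos(ya),np.sin(ya)]); u=np.array([np.sin(ya),-np.cos(ya)]); e=np.array([x,y])-p[:2]
    print('shift x %.1f y %.1f z %.1f turn %.1f (alt %.1f) j6 %.2f'%(e@t,e@u,p[2]-z,-d,-d+(180 if d>0 else -180),s['joints'][5]))
E
python3 - <<'E'
from h import *
for nm,a,b in [("large",(251,185),(254.5,246.5)),("square",(289.1,205.9),(274.8,220.7)),("long",(309.9,169.1),(236.4,209.8)),("small",(272.5,149),(214,234.5)),
  ("block",(387.2,278.8),(333.9,158.3)),("nutapex",(432,232.4),(293,141.4))]:
    P,m=tri(a,b);print(nm,P.round(1),m.round(1), plane("top",a,14)[:2].round(1))
c=lambda q:(365+q[0]/5,225+q[1]/5)
q=[plane("top",c(v),60)[:2] for v in [(48,240),(107,200),(175,298),(125,338)]]
q=np.array(q);print(q.round(1),[np.linalg.norm(q[i]-q[i-1]).round(1) for i in range(4)])
d=(q[2]+q[3]-q[0]-q[1]);print('block yaw',np.degrees(np.arctan2(d[1],d[0])))
d=plane("top",c((340,37)),50)-plane("top",c((212,62)),50);print('ring dir',np.degrees(np.arctan2(d[1],d[0])),'cam',ray("top",(0,0))[0])
# pocket long direction from rect 28.8deg, long side 37
th=np.radians(28.8+90);P=np.array([309.9,169.1]);v=np.array([np.cos(th),np.sin(th)])*15
d=plane("top",P+v,17)-plane("top",P-v,17);print('long yaw',np.degrees(np.arctan2(d[1],d[0])))
for g in [(427,192),(458,263),(426,284)]: print('green',plane("top",g,30).round(0))
print('mould edge',plane("top",(213,52),60).round(0),'bottle',plane("top",(108,72),10).round(0))
E
```

```text
large [554.8  54.   20.4] 0.4 [556.3  54.8]
square [520.4 -39.9  21.3] 0.6 [521.8 -39.8]
long [614.  -73.6  22.1] 0.6 [616.4 -73.8]
small [649.3  19.9  20. ] 0.6 [651.2  20.5]
block [ 391.6 -265.7   59.2] 0.0 [ 394.9 -277.8]
nutapex [ 503.1 -350.4   57.6] 2.1 [ 513.5 -366.8]
[[ 399.1 -238.4]
 [ 419.5 -260.9]
 [ 384.  -292.8]
 [ 364.6 -274.1]] [np.float64(49.6), np.float64(30.4), np.float64(47.7), np.float64(27.0)]
block yaw -135.97599381165506
ring dir -69.7295769965642 cam [332.388033   -51.68635105 858.41151082]
long yaw 160.88488801404733
green [ 600. -342.   30.]
green [ 452. -422.   30.]
green [ 396. -357.   30.]
mould edge [851. 196.  60.] bottle [786. 457.  10.]
```

Everything agrees with the text: the place spacing is about 100 mm, the rims are near z 21, and the tops are at 76, 54 and 59. I start with the block.

Run:
```python
from h import *
P,m=tri((416.3,236.3),(293.4,156.6));print('nutfoot',P.round(1),m)
go(391.7,-266,120,44)
```

```text
nutfoot [ 498.4 -330.1   21.9] 1.8630153145032178
shift x 299.3 y -258.0 z 94.1 turn -27.4 (alt 152.6) j6 -0.11
```

Emit:
{"api": "step_arm", "payload": {"plan": [[[299,-258,94,-27.4,0.2],[299,-258,94,-27.4,0.2],[299,-258,94,-27.4,0.2],[299,-258,94,-27.4,0.2],[299,-258,94,-27.4,0.2],[299,-258,94,-27.4,0.2],[299,-258,94,-27.4,0.2],[299,-258,94,-27.4,0.2]]]}}

```text
t: 0.77
eef_pos: [353.9, -324.0, 137.0]
tcp_rot: [-3.142, 0.0, 0.768]
ft_force: [0.4, -1.4, 0.4]
opening: 0.604
grip_force: 0.0
```

```bash
python3 -c "
from h import *
go(391.7,-266,120,44)"
```

```text
shift x 67.5 y -15.5 z 17.0 turn -0.0 (alt 180.0) j6 -0.08
```

Emit:
{"api": "step_arm", "payload": {"plan": [[[67,-15,17,0,0.2],[67,-15,17,0,0.2],[67,-15,17,0,0.2]]]}}

```text
t: 1.02
eef_pos: [392.3, -264.4, 119.2]
tcp_rot: [-3.139, -0.0, 0.772]
ft_force: [-0.0, -0.7, 0.2]
opening: 0.604
grip_force: 0.0
```

```bash
python3 -c "
from h import *
go(391.7,-266,19,44);cv2.imwrite('pics/a.png',np.hstack([crop(env.read_camera('top'),330,200,140,140,400,400),crop(env.read_camera('side'),270,60,120,150,320,400)]))"
```

```text
shift x -1.6 y 0.7 z 100.2 turn 0.2 (alt -179.8) j6 0.07
```

View pics/a.png

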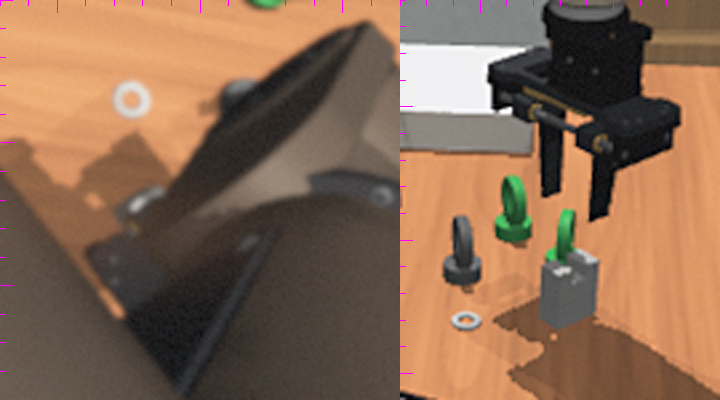

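The arm hides the block in the top view. The side view shows the fingers straddling above it, with the block at about (335,163). I go down and close.

Emit:
{"api": "step_arm", "payload": {"plan": [[[-2,1,40,0,0.2],[-2,1,75,0,0.2],[-2,1,100,0,0.2],[-2,1,100,0,0.2],[-2,1,100,0,-1],[-2,1,100,0,-1],[-2,1,100,0,-1],[-2,1,100,0,-1]]]}}

```text
t: 1.78
eef_pos: [390.8, -271.3, 21.9]
tcp_rot: [3.139, -0.0, 0.768]
ft_force: [0.2, -0.1, 0.5]
opening: 0.376
grip_force: 0.0
```

Emit:
{"api": "step_arm", "payload": {"plan": [[[0,0,0,0,-1],[0,0,0,0,-1],[0,0,-20,0,-1],[0,0,-60,0,-1],[0,0,-95,0,-1],[0,0,-95,0,-1]]]}}

```text
t: 2.28
eef_pos: [392.1, -271.9, 120.7]
tcp_rot: [3.133, -0.0, 0.768]
ft_force: [0.9, -1.2, -4.4]
opening: 0.293
grip_force: 30.0
```

```bash
python3 -c "
from h import *
go(614,-73.6,115,-19.5)"
```

```text
shift x 297.4 y 11.6 z 5.7 turn 63.5 (alt -116.5) j6 0.06
```

Emit:
{"api": "step_arm", "payload": {"plan": [[[295,14,5,63.5,-1],[295,14,5,63.5,-1],[295,14,5,63.5,-1],[295,14,5,63.5,-1],[295,14,5,63.5,-1],[295,14,5,63.5,-1],[295,14,5,63.5,-1],[295,14,5,63.5,-1]]]}}

```text
t: 2.95
eef_pos: [614.0, -72.9, 109.3]
tcp_rot: [-3.141, 0.0, -0.167]
ft_force: [0.3, -0.4, -6.1]
opening: 0.294
grip_force: 30.0
```

Emit:
{"api": "step_arm", "payload": {"plan": [[[0,0,0,7.5,-1],[0,0,0,7.5,-1],[0,0,0,7.5,-1],[0,0,0,7.5,-1]]]}}

```text
t: 3.28
eef_pos: [611.4, -76.1, 109.9]
tcp_rot: [3.141, 0.001, -0.289]
ft_force: [-0.5, 0.3, -5.9]
opening: 0.287
grip_force: 30.0
```

```bash
python3 -c "
from h import *
go(610.6,-72.4,50,-19.5);cv2.imwrite('pics/b.png',np.hstack([crop(env.read_camera('top'),215,115,160,160,400,400),crop(env.read_camera('side'),175,120,140,140,400,400)])); print(env.state()['eef_pos'])"
```

```text
shift x -1.9 y -3.3 z 59.9 turn 2.9 (alt -177.1) j6 1.63
[611.71324059 -76.42038349 110.30987547]
```

View pics/b.png

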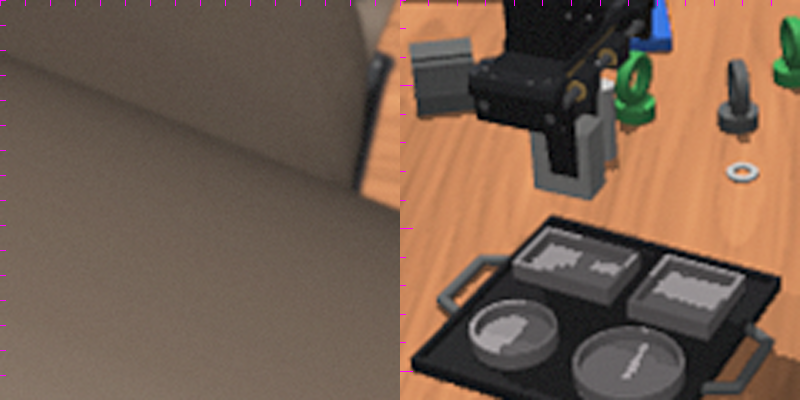

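The side view shows the block hanging upright over the long pocket, aligned with it. I lower it.

Emit:
{"api": "step_arm", "payload": {"plan": [[[-2,-3,30,2.5,-1],[-2,-3,55,2.5,-1],[-2,-3,70,2.5,-1],[-2,-3,75,2.5,-1],[-2,-3,75,2.5,-1],[-2,-3,75,2.5,-1]]]}}

```text
t: 3.88
eef_pos: [611.6, -72.7, 36.1]
tcp_rot: [-3.142, -0.001, -0.336]
ft_force: [-0.8, 0.2, -4.6]
opening: 0.293
grip_force: 30.0
```

```bash
python3 -c "
from h import *
go(610.6,-72.4,31,-19.5);b=env.read_camera('side');cv2.imwrite('pics/b2.png',crop(b,180,140,130,120,520,480)); print(env.state()['eef_pos'],env.state()['ft_force'])"
```

```text
shift x -1.0 y 0.0 z 5.1 turn 0.2 (alt -179.8) j6 1.68
[611.83651125 -72.65946572  36.5992652 ] [ 0.39811582 -0.2888298  -5.21677136]
```

View pics/b2.png

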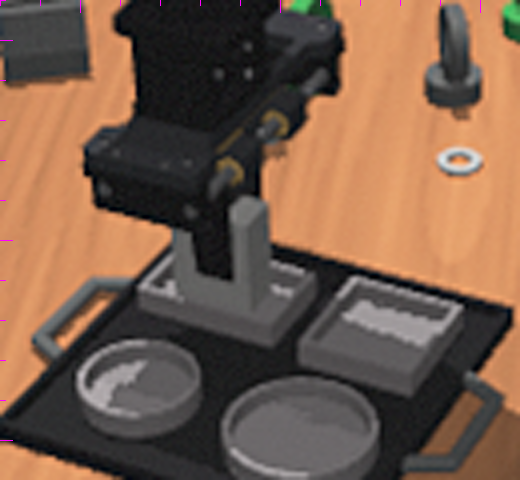

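The block stands inside the walls of the long pocket at about (237,205). I lower the last 4–5 mm and release.

Emit:
{"api": "step_arm", "payload": {"plan": [[[0,0,2,0,-1],[0,0,4,0,-1],[0,0,4.5,0,-1],[0,0,4.5,0,-1],[0,0,4.5,0,-1]]]}}

```text
t: 4.35
eef_pos: [611.3, -72.3, 31.1]
tcp_rot: [3.142, -0.0, -0.336]
ft_force: [0.2, -0.6, -5.3]
opening: 0.298
grip_force: 30.0
```

Emit:
{"api": "step_arm", "payload": {"plan": [[[0,0,0,0,-0.1],[0,0,0,0,-0.1],[0,0,0,0,-0.1],[0,0,0,0,-0.1],[0,0,-30,0,-0.1],[0,0,-70,0,-0.1],[0,0,-100,0,0],[0,0,-100,0,0]]]}}

```text
t: 5.02
eef_pos: [613.7, -72.7, 137.1]
tcp_rot: [-3.141, -0.009, -0.336]
ft_force: [1.7, 0.4, 0.7]
opening: 0.495
grip_force: 0.0
```

```bash
python3 -c "
from h import *
go(498.5,-331.5,120,-70)
print(env.state()['eef_pos'])"
```

```text
shift x -23.3 y 282.3 z 17.1 turn 50.7 (alt -129.3) j6 1.68
[613.71801287 -72.73330402 137.10190663]
```

Emit:
{"api": "step_arm", "payload": {"plan": [[[-23,282,15,50.7,0],[-23,282,15,50.7,0],[-23,282,15,50.7,0],[-23,282,15,50.7,0],[-23,282,15,50.7,0],[-23,282,15,50.7,0],[-23,282,15,50.7,0],[-23,282,15,50.7,0]]]}}

```text
t: 5.68
eef_pos: [494.1, -335.8, 115.4]
tcp_rot: [3.141, -0.001, -1.234]
ft_force: [-0.2, 0.3, -0.1]
opening: 0.502
grip_force: 0.0
```

Emit:
{"api": "step_arm", "payload": {"plan": [[[0,0,0,0,0],[0,0,0,0,0],[0,0,0,0,0]]]}}

```text
t: 5.93
eef_pos: [496.9, -329.8, 115.9]
tcp_rot: [3.142, 0.0, -1.219]
ft_force: [-0.3, 0.3, 0.3]
opening: 0.499
grip_force: 0.0
```

```bash
python3 -c "
from h import *
go(498.5,-331.5,36,-70)
print(env.state()['eef_pos']);cv2.imwrite('pics/c.png',np.hstack([crop(env.read_camera('side'),210,70,130,140,390,420),crop(env.read_camera('top'),290,120,160,160,400,400) if 0 else cv2.resize(env.read_camera('top')[100:300,250:450],(410,420))]))"
```

```text
shift x 2.2 y -0.9 z 79.9 turn 0.2 (alt -179.8) j6 2.09
[ 496.87893348 -329.76231728  115.92133903]
```

View pics/c.png

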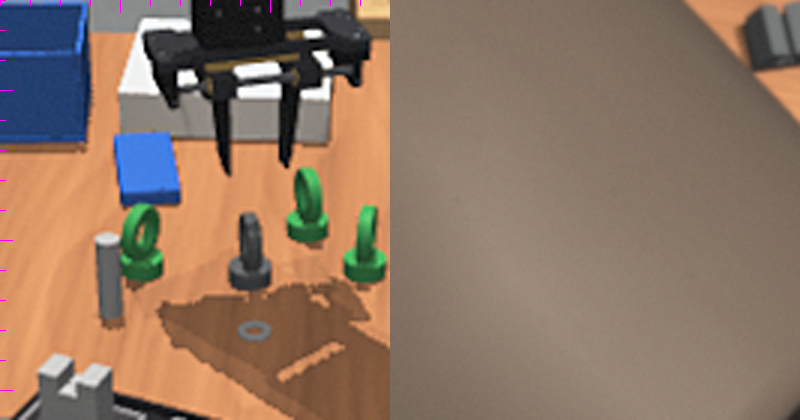

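The open fingers hang centred over the dark nut at side (293,155), and the block stands upright in its pocket. I go down.

Emit:
{"api": "step_arm", "payload": {"plan": [[[2,-1,35,0,0],[2,-1,65,0,0],[2,-1,79,0,0],[2,-1,79,0,0],[2,-1,79,0,0],[2,-1,79,0,-1],[2,-1,79,0,-1],[2,-1,79,0,-1]]]}}

```text
t: 6.7
eef_pos: [498.6, -332.6, 38.2]
tcp_rot: [-3.141, -0.002, -1.221]
ft_force: [-0.6, -0.9, 0.4]
opening: 0.345
grip_force: 0.0
```

Emit:
{"api": "step_arm", "payload": {"plan": [[[0,0,0,0,-1],[0,0,0,0,-1],[0,0,0,0,-1],[0,0,0,0,-1],[0,0,0,0,-1]]]}}

```text
t: 7.12
eef_pos: [498.2, -332.4, 37.3]
tcp_rot: [-3.141, -0.0, -1.221]
ft_force: [0.5, 1.4, 4.3]
opening: 0.135
grip_force: 29.9
```

Emit:
{"api": "step_arm", "payload": {"plan": [[[0,0,-30,0,-1],[0,0,-70,0,-1],[0,0,-90,0,-1],[0,0,-90,0,-1],[0,0,-90,0,-1]]]}}

```text
t: 7.53
eef_pos: [498.0, -332.4, 127.2]
tcp_rot: [-3.141, -0.001, -1.221]
ft_force: [0.3, 0.5, -3.3]
opening: 0.138
grip_force: 29.9
```

```bash
python3 -c "
from h import *
go(520.4,-40,115,-19.5);go(520.4,-40,115,-70)
print(env.state()['eef_pos'],env.state()['joints'])"
```

```text
shift x -267.1 y -121.1 z 12.2 turn -50.5 (alt 129.5) j6 2.09
shift x -267.1 y -121.1 z 12.2 turn 0.0 (alt -180.0) j6 2.09
[ 498.00401107 -332.4114857   127.24623535] [-6.98792021e-01  5.51981718e-01  1.71707976e+00 -1.83524571e-04
  8.71369823e-01  2.09355669e+00]
```

Emit:
{"api": "step_arm", "payload": {"plan": [[[-267,-121,10,-50.5,-1],[-267,-121,10,-50.5,-1],[-267,-121,10,-50.5,-1],[-267,-121,10,-50.5,-1],[-267,-121,10,-50.5,-1],[-267,-121,10,-50.5,-1],[-267,-121,10,-50.5,-1],[-267,-121,10,-50.5,-1]]]}}

```text
t: 8.2
eef_pos: [518.9, -34.2, 114.8]
tcp_rot: [-3.141, 0.005, -0.328]
ft_force: [-0.2, -0.2, -3.6]
opening: 0.138
grip_force: 30.0
```

Emit:
{"api": "step_arm", "payload": {"plan": [[[0,0,0,0,-1],[0,0,0,0,-1],[0,0,0,0,-1]]]}}

```text
t: 8.45
eef_pos: [520.0, -41.0, 116.1]
tcp_rot: [3.141, 0.001, -0.342]
ft_force: [-0.4, 0.2, -2.6]
opening: 0.131
grip_force: 30.0
```

```bash
python3 -c "
from h import *
go(520.4,-40,47,-19.5)
print(env.state()['eef_pos'])"
```

```text
shift x 0.0 y -1.1 z 69.1 turn -0.1 (alt 179.9) j6 1.71
[520.0090513  -40.98650637 116.06734691]
```

Emit:
{"api": "step_arm", "payload": {"plan": [[[0,-1,30,0,-1],[0,-1,55,0,-1],[0,-1,62,0,-1],[0,-1,66,0,-1],[0,-1,66,0,-1],[0,-1,66,0,-1]]]}}

```text
t: 8.95
eef_pos: [521.1, -39.7, 51.7]
tcp_rot: [-3.142, -0.001, -0.341]
ft_force: [1.0, 0.3, -2.8]
opening: 0.134
grip_force: 30.0
```

```bash
python3 -c "
from h import *
print(env.state()['eef_pos']);cv2.imwrite('pics/d.png',crop(env.read_camera('side'),180,140,140,120,560,480))"
```

```text
[521.12594386 -39.73863772  51.67466687]
```

View pics/d.png

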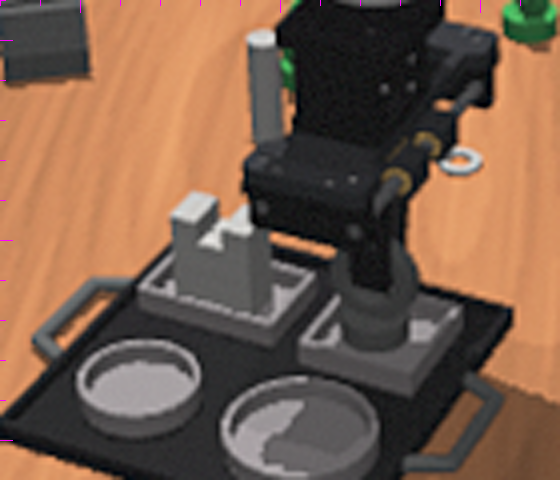

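The nut is upright inside the square pocket at about (274,220). I lower it another 5 mm and release.

Emit:
{"api": "step_arm", "payload": {"plan": [[[0,0,2,0,-1],[0,0,4,0,-1],[0,0,5,0,-1],[0,0,5,0,-1],[0,0,5,0,-1]]]}}

```text
t: 9.42
eef_pos: [521.0, -39.2, 46.3]
tcp_rot: [-3.142, -0.001, -0.34]
ft_force: [0.2, 0.1, 2.2]
opening: 0.133
grip_force: 30.0
```

Emit:
{"api": "step_arm", "payload": {"plan": [[[0,0,0,0,-0.2],[0,0,0,0,-0.2],[0,0,0,0,-0.2],[0,0,0,0,-0.2],[0,0,-30,0,-0.2],[0,0,-70,0,0],[0,0,-90,0,0.2],[0,0,-90,0,0.2]]]}}

```text
t: 10.08
eef_pos: [522.4, -39.4, 139.9]
tcp_rot: [-3.141, -0.007, -0.34]
ft_force: [1.6, 0.5, 0.2]
opening: 0.55
grip_force: 0.0
```

```bash
python3 -c "
from h import *
go(482,331,130,31)
print(env.state()['eef_pos'],env.state()['joints'])"
```

```text
shift x -161.6 y -335.8 z 9.9 turn -50.5 (alt 129.5) j6 1.71
[522.36614941 -39.42018175 139.93609168] [-2.01406160e-01  4.41692615e-01  1.89284510e+00 -1.30361837e-04
  8.00373079e-01  1.70937590e+00]
```

Emit:
{"api": "step_arm", "payload": {"plan": [[[-162,-336,8,-50.5,0.2],[-162,-336,8,-50.5,0.2],[-162,-336,8,-50.5,0.2],[-162,-336,8,-50.5,0.2],[-162,-336,8,-50.5,0.2],[-162,-336,8,-50.5,0.2],[-162,-336,8,-50.5,0.2],[-162,-336,8,-50.5,0.2]]]}}

```text
t: 10.75
eef_pos: [483.4, 294.1, 128.0]
tcp_rot: [3.142, 0.001, 0.549]
ft_force: [1.2, -0.1, 0.5]
opening: 0.602
grip_force: 0.0
```

```bash
python3 -c "
from h import *
go(482,331,130,31)"
```

```text
shift x 18.1 y -32.2 z -2.0 turn 0.5 (alt -179.5) j6 1.45
```

Emit:
{"api": "step_arm", "payload": {"plan": [[[18,-32,0,0,0.2],[18,-32,0,0,0.2],[18,-32,0,0,0.2],[18,-32,0,0,0.2]]]}}

```text
t: 11.08
eef_pos: [482.8, 328.4, 127.9]
tcp_rot: [3.141, 0.002, 0.542]
ft_force: [0.5, -0.2, -0.3]
opening: 0.598
grip_force: 0.0
```

```bash
python3 -c "
from h import *
go(482,331,21,31);print(env.state()['eef_pos'])
cv2.imwrite('pics/e.png',np.hstack([crop(env.read_camera('top'),60,110,160,160,400,400),crop(env.read_camera('side'),200,220,170,170,400,400)]))"
```

```text
shift x 0.6 y -2.6 z 106.9 turn 0.1 (alt -179.9) j6 1.51
[482.79460448 328.42471718 127.93635236]
```

View pics/e.png

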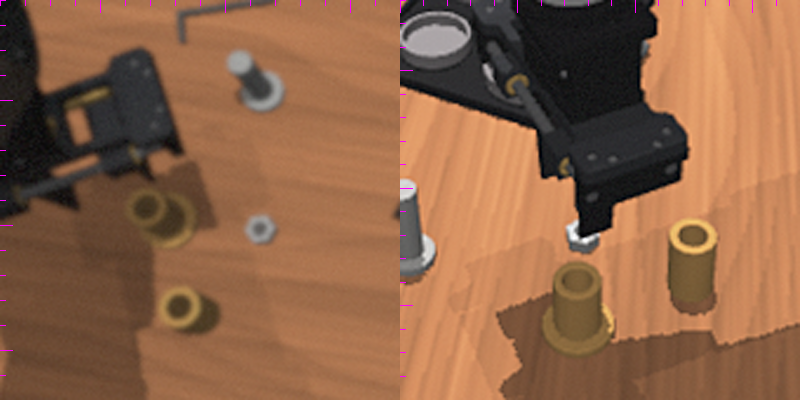

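The gripper stands clear of the plain bush at side (325,320), and the collared bush is at (276,345). I go down around it.

Emit:
{"api": "step_arm", "payload": {"plan": [[[0,-2,40,0,0.2],[0,-2,80,0,0.2],[0,-2,104,0,0.2],[0,-2,106,0,0.2],[0,-2,106,0,0.2],[0,-2,106,0,-1],[0,-2,106,0,-1],[0,-2,106,0,-1]]]}}

```text
t: 11.85
eef_pos: [483.1, 330.8, 24.5]
tcp_rot: [3.141, -0.003, 0.541]
ft_force: [-0.6, -0.1, -0.2]
opening: 0.444
grip_force: 0.0
```

Emit:
{"api": "step_arm", "payload": {"plan": [[[0,0,0,0,-1],[0,0,0,0,-1],[0,0,0,0,-1],[0,0,-30,0,-1],[0,0,-70,0,-1],[0,0,-100,0,-1],[0,0,-100,0,-1],[0,0,-100,0,-1]]]}}

```text
t: 12.52
eef_pos: [482.5, 330.8, 124.3]
tcp_rot: [3.141, -0.003, 0.542]
ft_force: [-0.6, 0.1, -3.7]
opening: 0.382
grip_force: 30.0
```

```bash
python3 -c "
from h import *
go(555,54,120,-19.5)
print(env.state()['eef_pos'])"
```

```text
shift x -80.6 y 274.5 z 4.3 turn 50.5 (alt -129.5) j6 1.52
[482.53168811 330.77890395 124.27075795]
```

Emit:
{"api": "step_arm", "payload": {"plan": [[[-80,274,4,50.5,-1],[-80,274,4,50.5,-1],[-80,274,4,50.5,-1],[-80,274,4,50.5,-1],[-80,274,4,50.5,-1],[-80,274,4,50.5,-1],[-80,274,4,50.5,-1],[-80,274,4,50.5,-1]]]}}

```text
t: 13.18
eef_pos: [555.5, 49.2, 116.9]
tcp_rot: [3.14, 0.001, -0.352]
ft_force: [0.1, 0.7, -3.1]
opening: 0.382
grip_force: 30.0
```

Emit:
{"api": "step_arm", "payload": {"plan": [[[0,0,0,0,-1],[0,0,0,0,-1],[0,0,0,0,-1]]]}}

```text
t: 13.43
eef_pos: [554.2, 55.4, 117.9]
tcp_rot: [3.141, 0.002, -0.338]
ft_force: [-0.0, -0.1, -4.2]
opening: 0.378
grip_force: 30.0
```

```bash
python3 -c "
from h import *
go(555,54,33.3,-19.5)
print(env.state()['eef_pos'])"
```

```text
shift x 1.2 y 1.0 z 84.6 turn 0.1 (alt -179.9) j6 1.89
[554.18169512  55.39513393 117.93122322]
```

Emit:
{"api": "step_arm", "payload": {"plan": [[[1,1,35,0,-1],[1,1,65,0,-1],[1,1,76,0,-1],[1,1,79,0,-1],[1,1,79,0,-1],[1,1,79,0,-1]]]}}

```text
t: 13.93
eef_pos: [556.1, 53.7, 40.8]
tcp_rot: [-3.141, -0.001, -0.339]
ft_force: [0.0, -0.2, -3.0]
opening: 0.383
grip_force: 30.0
```

```bash
python3 -c "
from h import *
go(555,54,33.3,-19.5)
print(env.state()['eef_pos']);cv2.imwrite('pics/f.png',crop(env.read_camera('side'),180,160,140,120,560,480))"
```

```text
shift x -1.1 y 0.1 z 7.5 turn 0.1 (alt -179.9) j6 1.89
[556.06769842  53.68536923  40.81869051]
```

View pics/f.png

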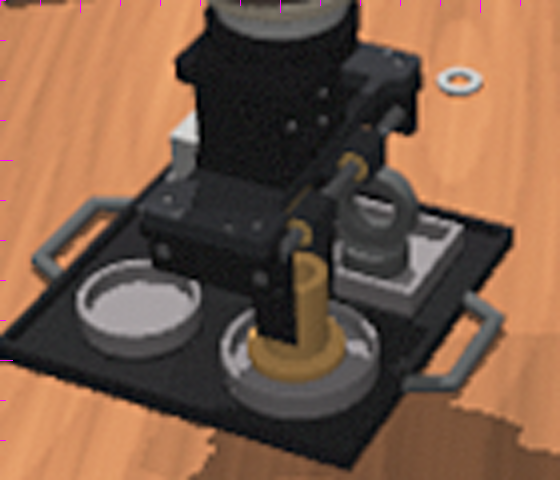

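The bush is upright and centred in the large cup at about (254,246). The nut stands in its pocket. I lower it and release.

Emit:
{"api": "step_arm", "payload": {"plan": [[[0,0,3,0,-1],[0,0,5,0,-1],[0,0,7,0,-1],[0,0,7,0,-1],[0,0,7,0,-1]]]}}

```text
t: 14.4
eef_pos: [555.7, 53.2, 33.2]
tcp_rot: [-3.141, -0.001, -0.34]
ft_force: [-1.8, -0.3, 2.9]
opening: 0.383
grip_force: 30.0
```

Emit:
{"api": "step_arm", "payload": {"plan": [[[0,0,0,0,0.1],[0,0,0,0,0.1],[0,0,0,0,0.1],[0,0,0,0,0.1],[0,0,-30,0,0.1],[0,0,-70,0,0.1],[0,0,-110,0,0.1],[0,0,-110,0,0.1]]]}}

```text
t: 15.07
eef_pos: [558.2, 53.3, 149.4]
tcp_rot: [-3.139, -0.01, -0.34]
ft_force: [0.9, -0.6, 0.8]
opening: 0.548
grip_force: 0.0
```

```bash
python3 -c "
from h import *
go(618.8,274.2,145,-19.5)
print(env.state()['eef_pos'],env.state()['joints'])"
```

```text
shift x -16.5 y -228.5 z 4.4 turn 0.0 (alt -180.0) j6 1.89
[558.21641936  53.26648948 149.37817189] [-2.26189797e-02  4.73446197e-01  1.79729615e+00 -1.06344658e-04
  8.60869403e-01  1.88808900e+00]
```

Emit:
{"api": "step_arm", "payload": {"plan": [[[-16,-228,4,0,0.1],[-16,-228,4,0,0.1],[-16,-228,4,0,0.1],[-16,-228,4,0,0.1],[-16,-228,4,0,0.1],[-16,-228,4,0,0.1],[-16,-228,4,0,0.1],[-16,-228,4,0,0.1]]]}}

```text
t: 15.73
eef_pos: [616.1, 274.4, 137.9]
tcp_rot: [3.141, 0.0, -0.338]
ft_force: [-0.1, -1.3, -1.0]
opening: 0.55
grip_force: 0.0
```

Emit:
{"api": "step_arm", "payload": {"plan": [[[0,0,0,0,0.1],[0,0,0,0,0.1]]]}}

```text
t: 15.9
eef_pos: [616.4, 272.3, 138.7]
tcp_rot: [3.141, 0.0, -0.341]
ft_force: [-0.1, -1.0, 0.2]
opening: 0.549
grip_force: 0.0
```

```bash
python3 -c "
from h import *
go(618.8,274.2,31,-19.5)
print(env.state()['eef_pos'])"
```

```text
shift x 1.7 y -2.6 z 107.7 turn -0.0 (alt 180.0) j6 2.23
[616.35406405 272.32893424 138.74627007]
```

Emit:
{"api": "step_arm", "payload": {"plan": [[[2,-2,40,0,0.1],[2,-2,80,0,0.1],[2,-2,104,0,0.1],[2,-2,107,0,0.1],[2,-2,107,0,0.1],[2,-2,107,0,-1],[2,-2,107,0,-1],[2,-2,107,0,-1]]]}}

```text
t: 16.57
eef_pos: [619.9, 274.9, 33.9]
tcp_rot: [-3.14, -0.002, -0.34]
ft_force: [-0.8, 0.1, 1.2]
opening: 0.395
grip_force: 0.0
```

Emit:
{"api": "step_arm", "payload": {"plan": [[[0,0,0,0,-1],[0,0,0,0,-1],[0,0,0,0,-1],[0,0,0,0,-1],[0,0,-30,0,-1],[0,0,-70,0,-1],[0,0,-110,0,-1],[0,0,-110,0,-1]]]}}

```text
t: 17.23
eef_pos: [621.6, 275.8, 149.4]
tcp_rot: [-3.135, -0.008, -0.34]
ft_force: [1.0, 0.4, -2.0]
opening: 0.22
grip_force: 30.0
```

```bash
python3 -c "
from h import *
go(649.5,20,135,-19.5)
print(env.state()['eef_pos'])"
```

```text
shift x 111.5 y 231.9 z 14.4 turn 0.0 (alt -180.0) j6 2.23
[621.62524541 275.7720371  149.42307167]
```

Emit:
{"api": "step_arm", "payload": {"plan": [[[111,232,6,0,-1],[111,232,6,0,-1],[111,232,6,0,-1],[111,232,6,0,-1],[111,232,6,0,-1],[111,232,6,0,-1],[111,232,6,0,-1],[111,232,6,0,-1]]]}}

```text
t: 17.9
eef_pos: [646.1, 15.9, 134.8]
tcp_rot: [3.141, 0.001, -0.344]
ft_force: [0.2, 1.0, -3.0]
opening: 0.219
grip_force: 30.0
```

Emit:
{"api": "step_arm", "payload": {"plan": [[[0,0,0,0,-1],[0,0,0,0,-1],[0,0,0,0,-1]]]}}

```text
t: 18.15
eef_pos: [646.1, 20.4, 135.6]
tcp_rot: [3.142, 0.0, -0.338]
ft_force: [-0.6, -0.1, -3.6]
opening: 0.221
grip_force: 30.0
```

```bash
python3 -c "
from h import *
go(649.5,20,41,-19.5)
print(env.state()['eef_pos'])"
```

```text
shift x 3.4 y -0.8 z 94.6 turn 0.1 (alt -179.9) j6 1.84
[646.06366327  20.36407996 135.56815059]
```

Emit:
{"api": "step_arm", "payload": {"plan": [[[3,-1,35,0,-1],[3,-1,70,0,-1],[3,-1,85,0,-1],[3,-1,88,0,-1],[3,-1,88,0,-1],[3,-1,88,0,-1]]]}}

```text
t: 18.65
eef_pos: [650.1, 19.6, 48.9]
tcp_rot: [-3.141, -0.001, -0.339]
ft_force: [-0.2, -0.3, -2.0]
opening: 0.219
grip_force: 30.0
```

```bash
python3 -c "
from h import *
go(649.5,20,41.5,-19.5)
print(env.state()['eef_pos']);cv2.imwrite('pics/g.png',crop(env.read_camera('side'),170,150,140,120,560,480))"
```

```text
shift x -0.7 y -0.2 z 7.4 turn 0.1 (alt -179.9) j6 1.84
[650.08007653  19.5993845   48.86746829]
```

View pics/g.png

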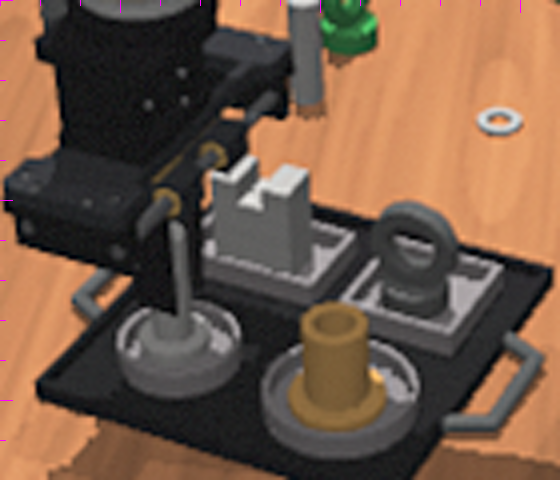

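The pin is upright within the small cup at about (214,234), and the other three stand upright in their places. I lower the pin and watch the force.

Emit:
{"api": "step_arm", "payload": {"plan": [[[0,0,3,0,-1],[0,0,5,0,-1],[0,0,6.5,0,-1],[0,0,6.5,0,-1],[0,0,6.5,0,-1]]]}}

```text
t: 19.12
eef_pos: [649.6, 18.9, 41.6]
tcp_rot: [-3.141, -0.001, -0.34]
ft_force: [0.4, -0.5, -1.5]
opening: 0.219
grip_force: 30.0
```

Emit:
{"api": "step_arm", "payload": {"plan": [[[0,0,0,0,-0.1],[0,0,0,0,-0.1],[0,0,0,0,-0.1],[0,0,0,0,-0.1],[0,0,-30,0,-0.1],[0,0,-70,0,-0.1],[0,0,-110,0,-0.1],[0,0,-110,0,-0.1]]]}}

```text
t: 19.78
eef_pos: [652.4, 18.8, 159.1]
tcp_rot: [-3.139, -0.011, -0.34]
ft_force: [0.9, -0.5, 0.5]
opening: 0.448
grip_force: 0.0
```

Emit:
{"api": "step_arm", "payload": {"plan": [[[0,250,-40,0,0],[0,250,-40,0,0],[0,250,-40,0,0],[0,250,-40,0,0],[0,250,-40,0,0],[0,250,-40,0,0],[0,250,-40,0,0],[0,250,-40,0,0]]]}}

```text
t: 20.45
eef_pos: [565.4, -219.0, 191.6]
tcp_rot: [3.141, -0.001, -0.344]
ft_force: [0.1, 0.9, 0.0]
opening: 0.497
grip_force: 0.0
```

```bash
python3 -c "
from h import *
t=env.read_camera('top');s=env.read_camera('side')
cv2.imwrite('pics/t9.png',t);cv2.imwrite('pics/s9.png',s)
cv2.imwrite('pics/z.png',np.hstack([crop(t,100,110,250,150,400,240) if 0 else cv2.resize(t[100:310,90:370],(400,300)),crop(s,170,150,160,120,400,300)]))
for n in ((650,20,9),(555,54,9),(521,-40,9),(614,-73,9)): print(np.round(proj('side',n)),np.round(proj('top',n)))"
```

```text
[214. 238.] [273. 150.]
[255. 251.] [251. 186.]
[275. 225.] [289. 207.]
[237. 215.] [309. 171.]
```

View pics/z.png

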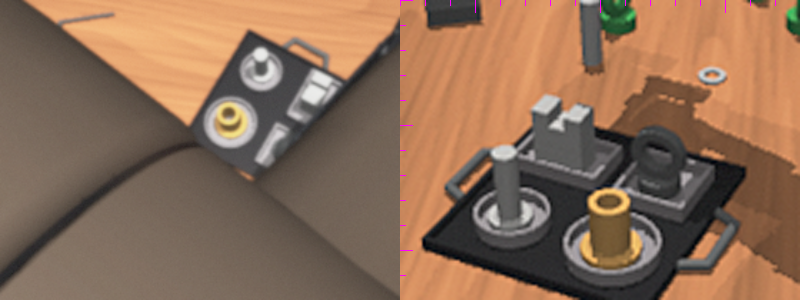

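The final picture shows all four fittings upright at their places: pin (214,237), bush (254,249), nut (273,224) and block (236,213). Each is within about 2 px of the projected floor centre, and the gripper is clear and empty.

```bash
python3 -c "
from cell import env
print(env.job_done())"
```

```text
the job is handed in; nothing more can be done
None
```

The job is handed in at about 20 s of the 112 s: all four fittings stood upright in their own places in the last pictures, the gripper was empty and clear, and I never gripped the plain bush, plain pin or green nuts; the hand-in gave no verdict.

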